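Shut and key-lock the bead box

TASK

Lower the open lid of the grey bead box until it is fully shut. Then take the knurled collar on top of the lid and, trying it downwards as you go, turn it clockwise (seen from above) until its hidden keyway drops over the pin inside; push it fully home, flange down on the lid, and finish while still holding it pushed home against its spring. Do not disturb the tray, the jar or the pipe fitting standing around.

Things in the scene. Friction and masses are not known exactly. Their poses are not given: they have to be found in the camera images.
- bead_box: Fixed grey open-topped steel box with dark beads inside, 200 (its x) x 220 (its y) x 90 mm high; origin at the centre of its underside, on the bench. Its own -x side is the front, roughly facing the robot; the lid is hinged along the +x top edge. It is placed anywhere within some cm and turned by up to 0.4 rad.
- lid (a joint): Angle of the aluminium lid (plate 200 x 220 x 6 mm, about 0.45 kg), rad: 0 = shut, lying level on the box rim (top face 96 mm above the bench), growing as the front edge rises; at the start 0.7 to 1.2 (range 0 to 1.5). A stiff hinge: it stays at any angle and takes 2 to 6 N near the front edge to push down. It can be pushed from above on its outer face.
- lid_hinge (a point): Middle of the hinge line, at the top of the box's far (+x) edge, 90 mm above the bench; fixed to the box. The hinge line runs along the box's y axis. The lid's underside passes through it; the outer face is 6 mm above that.
- lid_front (a point): Point on the lid's outer (upper) face, midway across, 30 mm from its front edge and 170 mm from the hinge line; moves with the lid.
- collar_home (a point): Fixed point on the collar's axis at the level of the shut lid's outer face, 96 mm above the bench, over the box's centre; with the lid shut the collar's axis is vertical through it.
- collar: Steel knurled collar, captive on the lid's middle (100 mm from the hinge line): a round flange 54 mm across and 6 mm thick, on it a round knurled grip 40 mm across and 26 mm tall. Origin on its axis at the flange's underside; z along the axis, away from the lid. Released, the flange stands 16 mm clear of the lid on a spring; home, it lies on the lid. Spring: about 4 N to start it moving, 5 N at 4 mm, 8 N when home.
- collar_top (a point): Centre of the collar grip's top face, 32 mm above the flange's underside (with the lid shut and the collar released, 144 mm above the bench).
- collar_press (a joint): How far the collar is pushed towards the lid, m: 0 = released (spring up), 0.016 = home. With the lid shut it is stopped at about 0.004 by the pin inside the box unless the keyway stands over the pin.
- collar_turn (a joint): Angle of the collar on the lid, rad, growing clockwise seen from above; range -0.3 to 2.4. It starts between 0 and 0.4. The pin's angle is hidden and different every time: the keyway meets it after 0.4 to 1.4 rad of clockwise turning, and drops over it within about 0.13 rad either side (near those limits the pin rubs on the keyway's edge; a little more turning frees it). Light friction (0.03 N m) keeps the collar where it is left.
- tray: Loose white plastic tray of beads, 130 x 170 x 45 mm with two side grips, origin under its centre; leave it alone.
- jar: Loose brown jar with a dark cap, 64 mm across, 85 mm tall, origin under its centre; leave it alone.
- fitting: Loose dark pipe fitting, 33 mm across, 55 mm tall, standing upright, origin under its centre; leave it alone.

How it is judged:
On the way, in this order (a step that is already met when the one before it is completed fails the run):
1. the lid is shut (value of joint lid below 0.04 rad and value of joint collar_press below 0.008 m), for 0.2 s.
2. with the lid shut, the collar's keyway has dropped over the pin (value of joint lid below 0.04 rad and value of joint collar_press above 0.009 m), for 0.1 s.
At the end, for the whole second after the job is handed in: The lid is shut (within 0.04 rad), the collar is pushed home (at least 13.5 of its 16 mm), the fingers are on the collar with at least 3 N and keep it there, not turning, through the last second (value of joint lid below 0.04 rad and value of joint collar_press above 0.0135 m and contact force between the fingers and collar above 3 N and angular speed of collar below 0.2 rad/s); the arm keeps its last pose, push and grip.
It fails at once if the tray was moved by more than 3 cm (distance of tray from where it was at the start of the episode above 0.03 m).
It fails at once if the jar was moved by more than 3 cm (distance of jar from where it was at the start of the episode above 0.03 m).
It fails at once if the fitting was moved by more than 3 cm (distance of fitting from where it was at the start of the episode above 0.03 m).
It also fails if it takes over 58 s, if anything falls off the work surface, if the arm or the gripper's body presses on something with over 40 N, if the wrist force passes 120 N, or if a joint passes its speed limit or range.

ROBOT

A 6-joint arm with a two-finger parallel gripper is mounted at the origin on the work surface. World frame = base frame: x ahead of the robot, y to its left, z up, the work surface at z = 0. Lengths are in m, angles in rad, forces in N, time in s.
With the tool pointing down it reaches from about 0.3 to 0.875 m from the base axis. Payload 6.4 kg.
Tool frame: the origin (TCP) lies between the finger pads; the fingertips stand 19 mm ahead of it and the grasp point (between the pads) is the TCP (ctrl.tips_ahead is the z of the fingertips in the tool frame, in m); z points along the fingers, y is the line along which they close (so a half turn about z gives the same grasp; the last joint's range is limited). The gripper opens to 85 mm and grips with 20 to 120 N. Pads are 22 mm wide; open, the fingers measure 114 mm over their backs; the gripper's body (76 mm by 85 mm) begins 54 mm behind the grasp point. The pads swing forward as they close: fully open they stand 13 mm farther back than shut.
Start: joints at [0.942, 0.181, 1.607, -0, 1.354, -0.206], TCP at [0.236, 0.524, 0.25] pointing down, gripper open.
Joint ranges: [-2.99, 2.99], [-0.89, 2.07], [0.3, 2.58], [-1.14, 4.28], [0, 2.63], [-3.12, 3.12]. Speed limits (rad/s): [2.57, 2.57, 3.01, 3.14, 3.14, 3.14].

INTERFACE

Orientations are given as a unit quaternion [w, x, y, z].
In Python, from bench import readout, vision, ctrl gives the robot as it stands.
- The arm moves only by the tool play_rows, never from a script. Its arguments are lists of equal length, an entry for each row: "xyz": the shift along the tool's x, y, z in mm, a list of three; "rot": the turn, a rotation vector about the tool's x, y, z in rad, a list of three; "grip": the opening, from 0 (shut) to 1 (fully open). In form: {"xyz": [[x, y, z], ...], "rot": [[rx, ry, rz], ...], "grip": [grip, ...]}. A call has exactly 10 rows; each row is the pose to reach, as a shift and turn from the pose commanded when the call began, along the tool's axes at that moment; what a row does not reach only later rows make up. A row lasts 1/8 s, in which the tool goes at most 62.5 mm and 10.7 degrees, less where a joint would pass 70% of its speed; a pose out of reach is approached as far as the arm can. A call with a gripper value outside its range is refused whole. The fingers move at their own pace and stop on an object; the grip force is fixed at half the most. Time passes only in rows, so rows that repeat a pose let the fingers close, or fill a call up. It gives the time, the measured TCP pose, the force, the opening and the grip force at its end, in the units of the state.
- readout.get_obs(): the state, without advancing time (a new reading comes with each control period).
- vision.camera(name): name is "scene" or "top" or "wrist"; returns a dict with "color" (384x512x3 uint8, red, green, blue), "depth" (384x512 float32, m along the optical axis (not along the pixel's ray), 0 where there is no reading), "camera_matrix" (3x3 intrinsics, pixels), "extrinsics" (4x4, takes a point from camera to world coordinates); the wrist camera has in their place "hand_eye" (4x4, takes a point from camera to tool coordinates, whose origin is the TCP and whose axes are the flange's). Camera axes: x right, y down, z forward; pixel columns grow to the right and rows downward; lengths in m; the calibration is good to about 2 mm. A picture is of the moment at which its call begins: read the wrist's pose just before it.
- ctrl.hand_in(): hands the job in; it is judged then, once.
The state is a dict: "time_s": time; "q": joint angles; "dq": joint speeds; "joint_efforts": joint torques, N m; "eef_pos": TCP position; "eef_rot": TCP orientation; "wrist_force": force on the tool from outside, world axes, zero at the start; "torque": the same for the moment, N m; "opening": opening from 0.0 (shut) to 1.0 (fully open); "grasp_force": force on a finger pad.
Only numpy, scipy, OpenCV 4.12 (cv2) and the standard library are available. Lean on these libraries where they do the work, as an engineer would, in place of code of your own. Each camera call takes 0.05 s, during which the arm holds its last target. There are 200 camera calls.

## Working session

There is one attempt and no reset: what is moved stays moved. The work goes in short steps, Python scripts to look and compute and a tool call to move; the robot and the scene stay as the last step left them, time stands still between calls to the robot, and variables do not carry over. Pictures are saved under pics/ and viewed, at most 10 in all, crops included, and the job is handed in when it is done.

Besides the shell and the picture viewer there is one more tool, called after ">>>" by a JSON object that holds its "name" and its "arguments". play_rows: Moves the arm, as the interface text tells. Its arguments: {"type":"object","properties":{"xyz":{"type":"array","items":{"type":"array","items":{"type":"number"}}},"rot":{"type":"array","items":{"type":"array","items":{"type":"number"}}},"grip":{"type":"array","items":{"type":"number"}}},"required":["xyz","rot","grip"]}

```bash
mkdir -p pics; ls
python3 - <<'E'
from bench import readout, vision, ctrl
import cv2, numpy as np
o=readout.get_obs(); print(o)
for n in ("scene","top"):
    d=vision.camera(n); np.savez(n+".npz",**d)
    cv2.imwrite(f"pics/{n}0.png",d["color"][:,:,::-1]); print(d["camera_matrix"],d["extrinsics"])
E
```

```text
pics
{'time_s': 0.0, 'q': array([ 9.41664384e-01,  1.81528132e-01,  1.60801121e+00, -3.01884381e-05,
        1.35380996e+00, -2.06302339e-01]), 'dq': array([ 0.0014608 , -0.00023077,  0.00043182, -0.00302884, -0.00040678,
       -0.0008382 ]), 'joint_efforts': array([ 3.71835713e-04, -4.44858992e+01, -3.51343775e+01, -3.01931814e-04,
        9.02968895e-03, -9.63832214e-07]), 'eef_pos': array([0.23562456, 0.52392951, 0.24938984]), 'eef_rot': array([-3.42844481e-04,  2.09840140e-01,  9.77735314e-01, -8.08783601e-04]), 'wrist_force': array([-0.3395566 , -0.54755041,  0.29838138]), 'torque': array([ 0.00385658, -0.04990331, -0.04526082]), 'grasp_force': 0.0, 'opening': 1.0012877017854476}
[[463.51483404   0.         258.55935266]
 [  0.         463.51483404 191.97663567]
 [  0.           0.           1.        ]] [[ 0.62295642  0.45378347 -0.63718589  1.48029756]
 [ 0.78207202 -0.37898025  0.49470934 -0.68812353]
 [-0.01698995 -0.80650761 -0.59097954  0.94690525]
 [ 0.          0.          0.          1.        ]]
[[357.80594992   0.         259.84884161]
 [  0.         357.80594992 187.58514124]
 [  0.           0.           1.        ]] [[ 0.00296274 -0.98364403  0.180099    0.39856674]
 [-0.99936951 -0.0092846  -0.03426935  0.03722149]
 [ 0.03538099 -0.17988392 -0.98305135  1.03643456]
 [ 0.          0.          0.          1.        ]]
```

View pics/scene0.png

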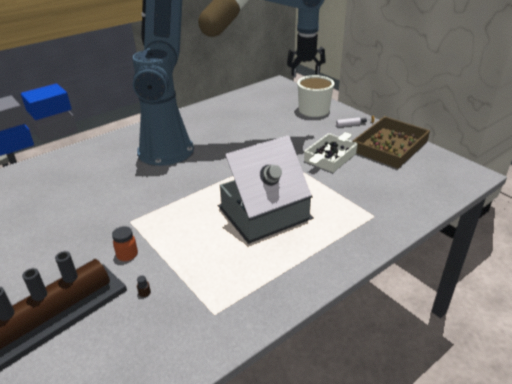

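View pics/top0.png

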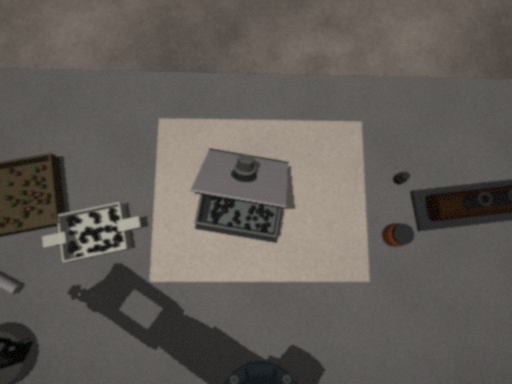

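The top view shows the box at about (240,200) with its lid open towards image-up, which is +x. The tray (93,232), jar (398,233) and fitting (400,177) are well clear of it. Next I'll fit the lid plane and the rim.

```bash
cat > h.py <<'E'
import numpy as np
def cloud(d):
    K,T=d["camera_matrix"],d["extrinsics"]; z=d["depth"]
    v,u=np.mgrid[:z.shape[0],:z.shape[1]]
    p=np.stack([(u-K[0,2])/K[0,0]*z,(v-K[1,2])/K[1,1]*z,z],-1)
    return p@T[:3,:3].T+T[:3,3]
E
python3 - <<'E'
import numpy as np,cv2
from h import cloud
P={n:cloud(np.load(n+".npz")) for n in("top","scene")}
t=P["top"]
def fit(p,k=4):
    for i in range(k*3):
        c=p.mean(0);n=np.linalg.svd(p-c,full_matrices=False)[2][2];n*=np.sign(n[2]);r=(p-c)@n
        p=p[abs(r)<max(.003,2*r.std())]
    return c,n,p
for n,box in (("top",(slice(165,198),slice(205,282))),("scene",(slice(155,205),slice(240,300)))):
    p=P[n][box].reshape(-1,3); p=p[p[:,2]>.1]
    c,nn,pp=fit(p); a=np.arctan2(np.hypot(*nn[:2]),nn[2]); print(n,c,nn,"lid ang",a,"yaw",np.arctan2(-nn[1],-nn[0]),len(pp))
    # full lid extents
    q=P[n][130:250,180:320].reshape(-1,3) if n=="top" else P[n][120:240,210:320].reshape(-1,3)
    q=q[(abs((q-c)@nn)<.005)&(q[:,2]>.085)&(np.linalg.norm(q-c,axis=1)<.2)]
    yaw=np.arctan2(-nn[1],-nn[0]); ex=np.array([np.cos(yaw),np.sin(yaw)]);ey=np.array([-ex[1],ex[0]])
    print("x'",np.percentile(q[:,:2]@ex,[0,1,99,100]),"y'",np.percentile(q[:,:2]@ey,[0,1,99,100]),"z",np.percentile(q[:,2],[0,1,99,100]))
    # rim points at z~.09
    r=P[n][130:260,180:320].reshape(-1,3); r=r[(abs(r[:,2]-.09)<.004)&(abs((r-c)@nn)>.012)]
    print("rim",len(r),np.percentile(r[:,:2]@ex,[0,2,50,98,100]),np.percentile(r[:,:2]@ey,[0,2,50,98,100]))
    m=r
    rr=cv2.minAreaRect(r[:,:2].astype(np.float32)*1000); print(rr)
    print("bench z",np.median(P[n][200:240,300:330,2]))
E
```

```text
top [0.56953845 0.04580614 0.18628795] [ 0.70974249 -0.11715955  0.69465044] lid ang 0.8028624736977598 yaw 2.977994663975858 2254
x' [-0.64903741 -0.6470679  -0.50331066 -0.50205294] y' [-0.25404728 -0.2511561  -0.03620162 -0.03399769] z [0.0885037  0.09166359 0.23648489 0.2396688 ]
rim 294 [-0.51908639 -0.51490187 -0.44516624 -0.44027955 -0.44008171] [-0.2541192  -0.25321934 -0.14053029 -0.03462161 -0.03406143]
((496.41455078125, 64.0369644165039), (220.0560302734375, 78.74121856689453), 80.43574523925781)
bench z -0.0008161247255474846
scene [0.6025563  0.033801   0.16336123] [-0.44523584  0.29501226  0.84541872] lid ang 0.5634476848602816 yaw -0.5851803610187517 2862
x' [0.36905319 0.37108505 0.51002513 0.51409648] y' [0.23527361 0.24625999 0.47096009 0.47412465] z [0.0879232  0.08945703 0.1851394  0.18812605]
rim 247 [0.00734318 0.05073699 0.51471088 0.57307725 0.57736707] [0.06681482 0.07183493 0.31979522 0.48731043 0.49394346]
((376.07244873046875, -4.981292724609375), (639.4110107421875, 211.53250122070312), 8.238536834716797)
bench z 0.0014152953878231456
```

```bash
cat >> h.py <<'E'
from scipy.spatial.transform import Rotation as R
def rel(pos,yang):
    "shift (mm) and rotvec in tool frame to reach pos with tool down, tool y at world angle yang"
    from bench import readout,ctrl
    o=readout.get_obs(); q=o["eef_rot"]; A=R.from_quat([q[1],q[2],q[3],q[0]])
    s,c=np.sin(yang),np.cos(yang)
    B=R.from_matrix(np.array([[-(-s),c,0],[-c,s,0],[0,0,-1]]))
    print("tcp",o["eef_pos"].round(4),"F",o["wrist_force"].round(2),"t",round(o["time_s"],2))
    print("shift",(A.inv().apply(np.array(pos)-o["eef_pos"])*1000).round(1),"rot",(A.inv()*B).as_rotvec().round(3))
E
python3 -c "
from h import *
from bench import ctrl
print(ctrl.tips_ahead)
rel([.543,.055,.30],1.405)"
```

```text
0.019Traceback (most recent call last):
  File "<string>", line 5, in <module>
    rel([.543,.055,.30],1.405)
    ~~~^^^^^^^^^^^^^^^^^^^^^^^
  File "h.py", line 13, in rel
    B=R.from_matrix(np.array([[-(-s),c,0],[-c,s,0],[0,0,-1]]))
  File "scipy/spatial/transform/_rotation.pyx", line 1143, in scipy.spatial.transform._rotation.Rotation.from_matrix
ValueError: Non-positive determinant (left-handed or null coordinate frame) in rotation matrix 0: [[ 0.98628724  0.16503779  0.        ]
 [-0.16503779  0.98628724  0.        ]
 [ 0.          0.         -1.        ]].
```

```bash
sed -i 's/np.array(\[\[-(-s),c,0\],\[-c,s,0\]/np.array([[-s,c,0],[c,s,0]/' h.py
python3 -c "
from h import *
rel([.543,.055,.30],1.405)"
```

```text
tcp [0.2356 0.524  0.2495] F [ 0.1   0.24 -0.51] t 0.1
shift [-472.7 -301.6  -50.2] rot [-0.002 -0.001 -0.257]
```

>>> {"name": "play_rows", "arguments": {"xyz": [[-30, -20, -20], [-85, -55, -45], [-140, -90, -50], [-195, -125, -50], [-250, -160, -50], [-305, -195, -50], [-360, -230, -50], [-410, -262, -50], [-450, -287, -50], [-473, -302, -50]], "rot": [[0, 0, -0.03], [0, 0, -0.06], [0, 0, -0.09], [0, 0, -0.12], [0, 0, -0.15], [0, 0, -0.18], [0, 0, -0.21], [0, 0, -0.24], [0, 0, -0.257], [0, 0, -0.257]], "grip": [0, 0, 0, 0, 0, 0, 0, 0, 0, 0]}}

```text
time_s: 1.35
eef_pos: [0.5444, 0.0519, 0.2997]
eef_rot: [-0.0, 0.084, 0.996, -0.0]
wrist_force: [0.4, 0.2, 0.1]
opening: 0.006
grasp_force: 0.0
```

```bash
python3 -c "
from h import *
rel([.543,.055,.24],1.405)"
```

```text
tcp [0.5444 0.0519 0.2997] F [0.36 0.22 0.07] t 1.35
shift [ 1.9  2.9 59.7] rot [-0.    -0.001 -0.003]
```

>>> {"name": "play_rows", "arguments": {"xyz": [[2, 3, 30], [2, 3, 58], [6, 3, 70], [13, 3, 79], [20, 3, 87], [26, 3, 95], [32, 3, 104], [37, 3, 113], [41, 3, 121], [45, 3, 130]], "rot": [[0, 0, 0], [0, 0, 0], [0, 0, 0], [0, 0, 0], [0, 0, 0], [0, 0, 0], [0, 0, 0], [0, 0, 0], [0, 0, 0], [0, 0, 0]], "grip": [0, 0, 0, 0, 0, 0, 0, 0, 0, 0]}}

```text
time_s: 2.6
eef_pos: [0.4993, 0.0654, 0.1698]
eef_rot: [0.0, 0.083, 0.997, 0.0]
wrist_force: [1.8, -0.1, 1.4]
opening: 0.002
grasp_force: 1.1
```

>>> {"name": "play_rows", "arguments": {"xyz": [[3, 0, 9], [5, 0, 18], [7, 0, 27], [9, 0, 36], [10, 0, 44], [11, 0, 50], [11, 0, 54], [11, 0, 56], [11, 0, 57], [11, 0, 57]], "rot": [[0, 0, 0], [0, 0, 0], [0, 0, 0], [0, 0, 0], [0, 0, 0], [0, 0, 0], [0, 0, 0], [0, 0, 0], [0, 0, 0], [0, 0, 0]], "grip": [0, 0, 0, 0, 0, 0, 0, 0, 0, 0]}}

```text
time_s: 3.85
eef_pos: [0.4886, 0.0671, 0.1149]
eef_rot: [-0.0, 0.083, 0.997, -0.0]
wrist_force: [-7.0, 0.9, 18.1]
opening: -0.001
grasp_force: 8.7
```

Run:
```python
from h import *
from bench import vision
rel([.556,.053,.2],1.405)
d=vision.camera("top"); P=cloud(d)
q=P[150:260,170:310].reshape(-1,3); q=q[(q[:,2]>.085)&(q[:,2]<.105)]
c=q.mean(0); print(c, np.linalg.svd(q-c,full_matrices=False)[2][2],np.percentile(q[:,2],[5,50,95]))
```

```text
tcp [0.4886 0.0671 0.1149] F [-7.    0.86 18.11] t 3.85
shift [-68.8  -2.9 -85.1] rot [-0.    -0.001  0.   ]
[0.58980784 0.02599574 0.09413444] [1.14453438e-03 3.27771968e-04 9.99999291e-01] [0.0912776  0.09413369 0.09691514]
```

>>> {"name": "play_rows", "arguments": {"xyz": [[0, 0, -20], [0, 0, -50], [0, 0, -80], [0, 0, -105], [0, 0, -125], [0, 0, -135], [0, 0, -135], [0, 0, -135], [0, 0, -135], [0, 0, -135]], "rot": [[0, 0, 0], [0, 0, 0], [0, 0, 0], [0, 0, 0], [0, 0, 0], [0, 0, 0], [0, 0, 0], [0, 0, 0], [0, 0, 0], [0, 0, 0]], "grip": [0, 0, 0, 1, 1, 1, 1, 1, 1, 1]}}

```text
time_s: 5.15
eef_pos: [0.4883, 0.0671, 0.2477]
eef_rot: [-0.001, 0.083, 0.997, -0.0]
wrist_force: [0.0, -0.3, -0.1]
opening: 0.999
grasp_force: 0.0
```

Run:
```python
from h import *
import cv2
from bench import vision,readout
o=readout.get_obs();q=o["eef_rot"];T=np.eye(4);T[:3,:3]=R.from_quat([q[1],q[2],q[3],q[0]]).as_matrix();T[:3,3]=o["eef_pos"]
w=vision.camera("wrist"); w["extrinsics"]=T@w["hand_eye"]
ims=[]
for n,d in(("wrist",w),("top",vision.camera("top")),("scene",vision.camera("scene"))):
    P=cloud(d); ims.append(d["color"][:,:,::-1])
    near=np.hypot(P[...,0]-.556,P[...,1]-.053)<.05
    for lo,hi in((.138,.152),(.112,.124)):
        m=near&(P[...,2]>lo)&(P[...,2]<hi)&(d["depth"]>0)
        if m.sum()>10: print(n,lo,m.sum(),P[m].mean(0).round(4),cv2.minEnclosingCircle((P[m][:,:2]*1000).astype(np.float32)),np.percentile(P[m][:,2],[5,50,95]).round(4))
    l=(P[...,2]>.085)&(P[...,2]<.105)&(np.hypot(P[...,0]-.556,P[...,1]-.053)<.2)
    print(n,"lid",np.median(P[l][:,2]),cv2.minAreaRect((P[l][:,:2]*1000).astype(np.float32)))
cv2.imwrite("pics/c1.png",np.hstack([cv2.resize(i,None,fx=.75,fy=.75) for i in ims[:2]]))
rel([.556,.053,.2],1.405)
```

```text
wrist 0.138 1193 [0.5546 0.0537 0.1423] ((556.3869018554688, 53.53941345214844), 20.935035705566406) [0.1399 0.1425 0.1436]
wrist 0.112 632 [0.5425 0.056  0.1171] ((556.0868530273438, 53.338619232177734), 26.93242835998535) [0.1143 0.1167 0.1219]
wrist lid 0.09460527769928206 ((560.1355590820312, 52.86188507080078), (220.3911895751953, 207.60409545898438), 80.55646514892578)
top lid 0.09402738955733769 ((560.8421630859375, 52.98942565917969), (219.78916931152344, 209.03123474121094), 80.69542694091797)
scene 0.138 90 [0.558  0.0502 0.1433] ((556.2474975585938, 52.713470458984375), 23.049203872680664) [0.1393 0.1435 0.1464]
scene 0.112 71 [0.5653 0.0432 0.1181] ((554.2928466796875, 51.5155029296875), 28.21380615234375) [0.1148 0.1183 0.1218]
scene lid 0.0958298171963674 ((559.1704711914062, 50.309783935546875), (222.76123046875, 215.75982666015625), 80.9837875366211)
tcp [0.4886 0.0671 0.2481] F [ 0.3  -0.67  0.39] t 5.3
shift [-68.9  -2.8  48.1] rot [-0. -0. -0.]
```

View pics/c1.png

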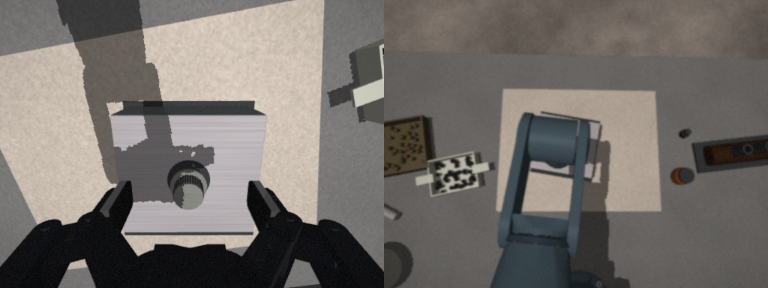

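The wrist view shows the lid flat and the collar at (187,185), and its circle fit puts the axis at (0.556, 0.053).

>>> {"name": "play_rows", "arguments": {"xyz": [[-25, -1, 0], [-50, -3, 10], [-69, -3, 25], [-69, -3, 50], [-69, -3, 75], [-69, -3, 95], [-69, -3, 105], [-69, -3, 108], [-69, -3, 108], [-69, -3, 108]], "rot": [[0, 0, 0], [0, 0, 0], [0, 0, 0], [0, 0, 0], [0, 0, 0], [0, 0, 0], [0, 0, 0], [0, 0, 0], [0, 0, 0], [0, 0, 0]], "grip": [1, 1, 1, 1, 1, 1, 1, 1, 1, 1]}}

```text
time_s: 6.55
eef_pos: [0.5568, 0.0527, 0.1412]
eef_rot: [0.001, 0.083, 0.997, -0.0]
wrist_force: [-1.5, 0.8, 0.3]
opening: 1.001
grasp_force: 0.0
```

>>> {"name": "play_rows", "arguments": {"xyz": [[0, 0, 0], [0, 0, 0], [0, 0, 0], [0, 0, 0], [0, 0, 0], [0, 0, 0], [0, 0, 0], [0, 0, 0], [0, 0, 0], [0, 0, 0]], "rot": [[0, 0, 0], [0, 0, 0], [0, 0, 0], [0, 0, 0], [0, 0, 0], [0, 0, 0], [0, 0, 0], [0, 0, 0], [0, 0, 0], [0, 0, 0]], "grip": [0.2, 0.2, 0.2, 0.2, 0.2, 0.2, 0.2, 0.2, 0.2, 0.2]}}

```text
time_s: 7.8
eef_pos: [0.5564, 0.0535, 0.1408]
eef_rot: [0.0, 0.083, 0.997, 0.001]
wrist_force: [-0.1, 4.7, 3.6]
opening: 0.45
grasp_force: 59.7
```

>>> {"name": "play_rows", "arguments": {"xyz": [[0, 0, 1], [0, 0, 2], [0, 0, 3], [0, 0, 4], [0, 0, 5], [0, 0, 5], [0, 0, 5], [0, 0, 5], [0, 0, 5], [0, 0, 5]], "rot": [[0, 0, 0], [0, 0, 0], [0, 0, 0], [0, 0, 0], [0, 0, 0], [0, 0, 0.05], [0, 0, 0.1], [0, 0, 0.15], [0, 0, 0.2], [0, 0, 0.2]], "grip": [0.2, 0.2, 0.2, 0.2, 0.2, 0.2, 0.2, 0.2, 0.2, 0.2]}}

```text
time_s: 9.05
eef_pos: [0.5564, 0.0534, 0.1371]
eef_rot: [0.0, 0.182, 0.983, 0.0]
wrist_force: [-5.0, 5.8, 14.4]
opening: 0.443
grasp_force: 60.8
```

>>> {"name": "play_rows", "arguments": {"xyz": [[0, 0, 0], [0, 0, 0], [0, 0, 0], [0, 0, 0], [0, 0, 0], [0, 0, 0], [0, 0, 0], [0, 0, 0], [0, 0, 0], [0, 0, 0]], "rot": [[0, 0, 0.03], [0, 0, 0.06], [0, 0, 0.09], [0, 0, 0.12], [0, 0, 0.15], [0, 0, 0.18], [0, 0, 0.2], [0, 0, 0.2], [0, 0, 0.2], [0, 0, 0.2]], "grip": [0.2, 0.2, 0.2, 0.2, 0.2, 0.2, 0.2, 0.2, 0.2, 0.2]}}

```text
time_s: 10.3
eef_pos: [0.5564, 0.0534, 0.1368]
eef_rot: [0.0, 0.279, 0.96, 0.0]
wrist_force: [-4.6, 4.7, 12.1]
opening: 0.446
grasp_force: 60.7
```

>>> {"name": "play_rows", "arguments": {"xyz": [[0, 0, 0.5], [0, 0, 0.5], [0, 0, 0.5], [0, 0, 0.5], [0, 0, 0.5], [0, 0, 0.5], [0, 0, 0.5], [0, 0, 0.5], [0, 0, 0.5], [0, 0, 0.5]], "rot": [[0, 0, 0.02], [0, 0, 0.04], [0, 0, 0.06], [0, 0, 0.08], [0, 0, 0.1], [0, 0, 0.12], [0, 0, 0.14], [0, 0, 0.15], [0, 0, 0.15], [0, 0, 0.15]], "grip": [0.2, 0.2, 0.2, 0.2, 0.2, 0.2, 0.2, 0.2, 0.2, 0.2]}}

```text
time_s: 11.55
eef_pos: [0.5563, 0.0533, 0.1355]
eef_rot: [0.0, 0.35, 0.937, 0.0]
wrist_force: [-2.1, 4.5, 7.7]
opening: 0.448
grasp_force: 60.1
```

>>> {"name": "play_rows", "arguments": {"xyz": [[0, 0, 0.5], [0, 0, 1], [0, 0, 1.5], [0, 0, 2], [0, 0, 2], [0, 0, 2], [0, 0, 2], [0, 0, 2], [0, 0, 2], [0, 0, 2]], "rot": [[0, 0, 0], [0, 0, 0], [0, 0, 0], [0, 0, 0], [0, 0, 0], [0, 0, 0], [0, 0, 0], [0, 0, 0], [0, 0, 0], [0, 0, 0]], "grip": [0.2, 0.2, 0.2, 0.2, 0.2, 0.2, 0.2, 0.2, 0.2, 0.2]}}

```text
time_s: 12.8
eef_pos: [0.5563, 0.0533, 0.1339]
eef_rot: [0.0, 0.35, 0.937, 0.0]
wrist_force: [-3.0, 4.5, 9.0]
opening: 0.444
grasp_force: 60.4
```

>>> {"name": "play_rows", "arguments": {"xyz": [[0, 0, 0.5], [0, 0, 1], [0, 0, 2], [0, 0, 3], [0, 0, 4], [0, 0, 5], [0, 0, 6], [0, 0, 7], [0, 0, 7], [0, 0, 7]], "rot": [[0, 0, 0.02], [0, 0, 0.04], [0, 0, 0.06], [0, 0, 0.06], [0, 0, 0.06], [0, 0, 0.06], [0, 0, 0.06], [0, 0, 0.06], [0, 0, 0.06], [0, 0, 0.06]], "grip": [0.2, 0.2, 0.2, 0.2, 0.2, 0.2, 0.2, 0.2, 0.2, 0.2]}}

```text
time_s: 14.05
eef_pos: [0.5563, 0.0533, 0.1266]
eef_rot: [-0.0, 0.378, 0.926, 0.0]
wrist_force: [-2.4, 4.2, 6.8]
opening: 0.444
grasp_force: 60.1
```

>>> {"name": "play_rows", "arguments": {"xyz": [[0, 0, 0.5], [0, 0, 1], [0, 0, 1.5], [0, 0, 2], [0, 0, 2.5], [0, 0, 3], [0, 0, 3], [0, 0, 3], [0, 0, 3], [0, 0, 3]], "rot": [[0, 0, 0], [0, 0, 0], [0, 0, 0], [0, 0, 0], [0, 0, 0], [0, 0, 0], [0, 0, 0], [0, 0, 0], [0, 0, 0], [0, 0, 0]], "grip": [0.2, 0.2, 0.2, 0.2, 0.2, 0.2, 0.2, 0.2, 0.2, 0.2]}}

```text
time_s: 15.3
eef_pos: [0.5564, 0.0533, 0.1251]
eef_rot: [0.0, 0.378, 0.926, 0.0]
wrist_force: [-7.6, 4.2, 18.9]
opening: 0.445
grasp_force: 61.4
```

Run:
```python
from h import *
import cv2
from bench import vision
d=vision.camera("scene");P=cloud(d)
near=np.hypot(P[...,0]-.556,P[...,1]-.053)<.05
l=(P[...,2]>.085)&(P[...,2]<.1)&(np.hypot(P[...,0]-.556,P[...,1]-.053)<.15)
print(np.median(P[l][:,2]))
cv2.imwrite("pics/c2.png",cv2.resize(d["color"][120:260,190:350,::-1],None,fx=4,fy=4,interpolation=cv2.INTER_CUBIC))
```

```text
0.09580027182647965
```

View pics/c2.png

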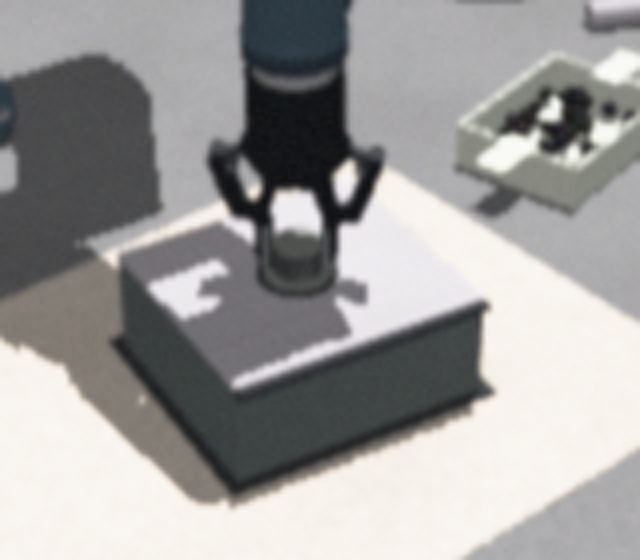

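The picture shows the flange lying on the shut lid at (297,285) with no gap. The collar travelled 15.7 mm, and the force rose sharply at the stop.

```bash
python3 -c "
from bench import ctrl
print(ctrl.hand_in())"
```

```text
the job is handed in; nothing more can be done
None
```

The lid is shut, the collar keyed over its pin after about 0.6 rad of clockwise turning, and I handed in at about 15 s while still gripping it pushed home (about 15.7 of 16 mm, by arm travel); hand-in returned no verdict.

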